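# Lower the ratchet hold-down onto the brass disc

### The job

Press the red tab of the ratchet pawl all the way down, so that the pawl stays free of the teeth; then push the hold-down arm down by its black knob, past its teeth, until its rubber foot rests on the brass disc. Only push with the fingers: do not touch or shift the disc, grip or lift nothing, leave the other things on the bench where they are, and finish with the hand clear.

Things in the scene. Friction and masses are not known exactly. Their poses are not given: they have to be found in the camera images.
- clamp: green clamp screwed to the bench, place and heading vary; base plate 405 x 130 x 15 mm, from x = -180 to +225 mm. Origin on the bench below the arm pivot; x points along the arm towards the knob, z up, y across the arm. Two uprights at x = 0 (52 mm wide overall, 125 mm high) carry the pivot; a steel block 70 x 70 mm, top 55 mm above the bench, is at x = +150 mm
- pivot (a point): hinge axis of the arm, 110 mm above the bench over the clamp's origin; the hinge axis runs along the clamp's y. The toothed ratchet wheel round it has a radius of 38 mm, 52 mm over its teeth
- knob (a point): centre of the black ball knob (34 mm diameter) at the end of the aluminium arm, 200 mm from the pivot, on the arm's centre line. Pushing down on top of the ball lowers the arm about the pivot; about 2 to 5 N is needed once the pawl is free
- foot (a point): centre of the underside of the round rubber foot (28 mm diameter) under the arm, 150 mm from the pivot along the arm and 49 mm below the arm's centre line; it meets the disc's top face when the arm is level
- tab (a point): centre of the top of the red thumb tab of the pawl (36 mm along clamp x, 44 mm across, 8 mm thick): while engaged 120 mm above the bench, at clamp x = -95 mm. Pressing it straight down, about 5 N, sinks it 11 mm to its stop; it turns about an axis at clamp x = -150 mm, 110 mm above the bench
- swingarm (a joint): arm elevation in rad: 0 = level, foot on the disc; positive = knob raised. Starts raised at about 0.8. Its hinge is stiff enough to stay where it is left. While the pawl is engaged the teeth stop it from going down (it stops at about 0.7)
- pawl (a joint): pawl angle in rad: 0 = engaged in the teeth, 0.20 = tab pressed down to its stop, clear of the teeth; beyond about 0.10 the teeth pass. It has a stiff pivot and stays where it is left
- disc: loose brass disc, 44 mm diameter, 6 mm thick, lying on the steel block under the foot; origin at the centre of its underside. Not to be touched by the fingers
- band: loose brass ring, 28 mm diameter, 9 mm high, on the clamp's base plate beside the arm; origin at its underside
- punch: small loose steel doming punch, 24 mm diameter, 52 mm tall, upright on the base plate beside the arm; origin at its underside
- jar: loose amber glass jar with a white lid and a paper label, 60 mm diameter, 75 mm tall; origin at its underside
- loupe: loose black eye loupe, 40 mm diameter, 34 mm tall; origin at its underside
- mandrel: loose steel ring mandrel on a round foot, 64 mm diameter, 132 mm tall; origin at its underside
- hammer: loose hammer lying flat on the bench, to the left of the clamp seen from the robot
- findings: loose wooden tray with six compartments, 100 x 140 x 28 mm; origin at its underside

How it is judged:
By the outcome, as a careful person would: the job done as asked, in the order asked, and still so for the second after the job is handed in, with the robot touching nothing.
It also fails if it takes over 48 s, if anything falls off the work surface, if the arm or the gripper's body presses on something with over 40 N, if the wrist force passes 120 N, or if a joint passes its speed limit or range.

### The arm

A 6-joint arm with a two-finger parallel gripper is mounted at the origin on the work surface. World frame = base frame: x ahead of the robot, y to its left, z up, the work surface at z = 0. Lengths are in m, angles in rad, forces in N, time in s.
With the tool pointing down it reaches from about 0.425 to 0.95 m from the base axis. Payload 3.5 kg.
Tool frame: the origin (TCP) lies on the centre line of the jaws, within the pads' length; the fingertips stand 11 mm ahead of it and the grasp point (between the pads) lies 8 mm behind it; y points along the fingers, x is the direction in which the jaws open and shut, and the axes are right-handed (so a half turn about y gives the same grasp; the last joint's range is limited). The gripper opens to 85 mm and grips with 20 to 120 N. Pads are 22 mm wide; open, the fingers measure 114 mm over their backs; the gripper's body (76 mm by 85 mm) begins 54 mm behind the grasp point. The pads swing forward as they close: fully open they stand 13 mm farther back than shut.
Start: joints at [1.097, 0.286, 1.577, -0, 1.279, -0.15], TCP at [0.215, 0.64, 0.242] pointing down, gripper open.
Joint ranges: [-2.77, 2.77], [-0.9, 2.22], [0.21, 2.48], [-1.53, 4.67], [0.24, 2.81], [-2.84, 2.84]. Speed limits (rad/s): [2.79, 2.79, 3.14, 3.14, 3.14, 3.14].

### API

Orientations are given as a unit quaternion [x, y, z, w].
In Python, from plant import get_state, read_camera, sign_off gives the robot as it stands.
- The arm moves only by the shell command python3 -m inch 'ROWS' [FORCE]. ROWS is JSON, a list of rows, each an object of numbers: "ax", "ay", "az": the turn, a rotation vector about the tool's x, y, z in rad; "x", "y", "z": the shift along the tool's x, y, z in mm; "hand": the closure, from -1 (fully open) to 1 (shut). In form: [{"ax": .., "ay": .., "az": .., "x": .., "y": .., "z": .., "hand": ..}, ...]. A call has 1 to 5 rows; each row shifts and turns the commanded pose from where the row before left it, along the tool's axes as they then stand; what a row does not reach is not made up. A row lasts 1/12 s, in which the tool goes at most 41.7 mm and 7.16 degrees, less where a joint would pass 70% of its speed; a pose out of reach is approached as far as the arm can. A call with a gripper value outside its range is refused whole. The fingers move at their own pace and stop on an object; FORCE is the grip in N (left out, the last holds). Time passes only in rows, so rows that do not move let the fingers close. It gives the time, the measured TCP pose, the force and the opening at its end, in the units of the state.
- get_state(): the state, without advancing time (a new reading comes with each control period).
- read_camera(name): name is "side" or "top" or "wrist"; returns a dict with "img" (400x640x3 uint8, red, green, blue), "fov_y" (degrees; the focal length in pixels is half the picture's height over the tangent of half this angle, whatever the lens; pixels are square), "cx", "cy" (the principal point, pixels), "T" (4x4, takes a point from camera to world coordinates); the wrist camera has in their place "T_tool_cam" (4x4, takes a point from camera to tool coordinates, whose origin is the TCP and whose axes are the tool frame's). Camera axes: x right, y down, z forward; pixel columns grow to the right and rows downward; lengths in m; the calibration is good to about 2 mm. A picture is of the moment at which its call begins: read the wrist's pose just before it. There is no depth.
- sign_off(): hands the job in, once; it reports no verdict.
The state is a dict: "time": time; "qpos": joint angles; "dq": joint speeds; "joint_efforts": joint torques, N m; "eef_pos": TCP position; "tcp_rot": TCP orientation; "contact_force": force on the tool from outside, world axes, zero at the start; "wrist_torque": the same for the moment, N m; "opening": opening from 0.0 (shut) to 1.0 (fully open).
Only numpy, scipy, OpenCV 4.12 (cv2) and the standard library are available. Lean on these libraries where they do the work, as an engineer would, in place of code of your own. Each camera call takes 0.05 s, during which the arm holds its last target. There are 200 camera calls.

## Working session

There is one attempt and no reset: what is moved stays moved. The work goes in short steps, Python scripts to look and compute and a shell command to move; the robot and the scene stay as the last step left them, time stands still between calls to the robot, and variables do not carry over. Pictures are saved under pics/ and viewed, about 8 in all and at most 12, crops included, and the job is handed in when it is done.

```bash
ls; mkdir -p pics
python3 - <<'E'
from plant import *
import cv2,numpy as np
np.set_printoptions(precision=4,suppress=True)
s=get_state();print(s)
for n in("side","top"):
    c=read_camera(n);cv2.imwrite(f"pics/{n}0.png",c["img"][:,:,::-1]);print(n,c["fov_y"],c["cx"],c["cy"],c["T"])
E
```

```text
pics
{'time': 0.0, 'qpos': array([ 1.097 ,  0.2872,  1.5782,  0.    ,  1.2786, -0.15  ]), 'dq': array([-0.0011, -0.0007,  0.0018, -0.0008,  0.003 ,  0.0007]), 'joint_efforts': array([ -0.0009, -40.6002, -29.2613,  -0.0002,   0.006 ,  -0.    ]), 'eef_pos': array([0.2145, 0.6394, 0.2409]), 'tcp_rot': array([ 0.5744,  0.4121, -0.4136, -0.5737]), 'contact_force': array([-0.7287,  0.0777, -0.0549]), 'wrist_torque': array([ 0.0381, -0.0035,  0.0105]), 'opening': 1.001476632396849}
side 48.56212230817669 310.4814137132268 210.20176946534284 [[ 0.6887 -0.4029  0.6028 -0.1896]
 [-0.725  -0.3731  0.579  -0.8238]
 [-0.0084 -0.8358 -0.549   0.8376]
 [ 0.      0.      0.      1.    ]]
top 44.8641512156027 315.19104949139734 204.78789857804816 [[-0.1334 -0.9676  0.2143  0.365 ]
 [-0.9911  0.1311 -0.025  -0.0189]
 [-0.0039 -0.2157 -0.9764  1.3482]
 [ 0.      0.      0.      1.    ]]
```

View pics/side0.png

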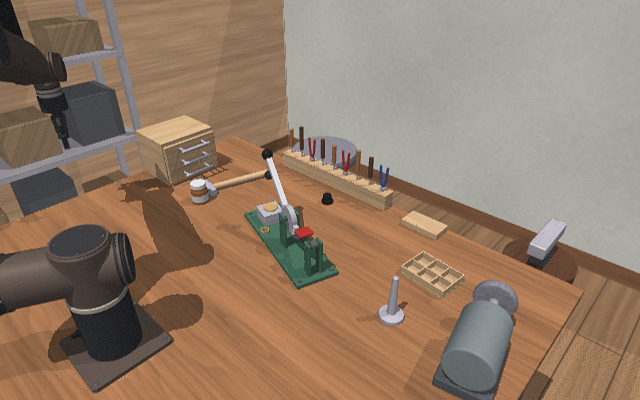

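View pics/top0.png

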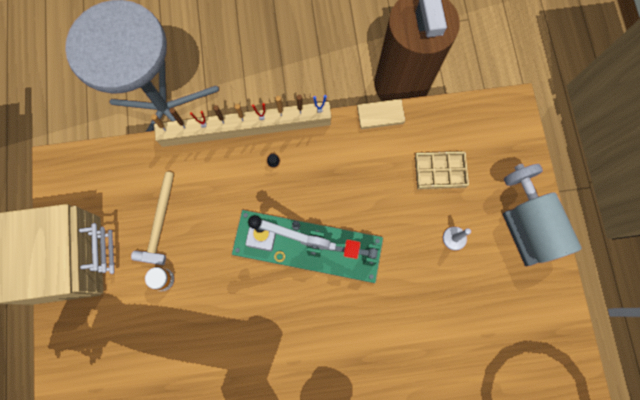

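```bash
cat > h.py <<'E'
import cv2,numpy as np
from plant import *
from scipy.spatial.transform import Rotation as R
np.set_printoptions(precision=4,suppress=True)
def proj(c,P,T=None):
    T=c["T"] if T is None else T
    p=(np.atleast_2d(P)-T[:3,3])@T[:3,:3]; f=200/np.tan(np.radians(c["fov_y"])/2)
    return np.c_[c["cx"]+f*p[:,0]/p[:,2],c["cy"]+f*p[:,1]/p[:,2]]
def W(q,P): return np.atleast_2d(P)@R.from_euler('z',q[2]).as_matrix().T+[q[0],q[1],0]
def blob(c,m,guess):
    n,l,s,ce=cv2.connectedComponentsWithStats(m.astype(np.uint8))
    i=min((i for i in range(1,n) if s[i,4]>25),key=lambda i:np.hypot(*(ce[i]-guess)));return ce[i],s[i]
E
cat > fit.py <<'E'
from h import *
from scipy.optimize import least_squares
cs={n:read_camera(n) for n in("side","top")}
C=np.array([[.225,.065,.015],[.225,-.065,.015],[-.18,-.065,.015],[-.18,.065,.015]])
obs={"top":([0,1,2,3],[(233,256),(243,210),(383,236),(376,282)]),"side":([0,2,3],[(245,213),(338,270),(300,285)])}
B={}
for n,kg,tg in(("side",(267,154),(304,232)),("top",(255,222),(352,249))):
    im=cs[n]["img"].astype(int)
    k=blob(cs[n],im.max(2)<50,kg);t=blob(cs[n],(im[...,0]>130)&(im[...,1]<60)&(im[...,2]<60),tg)
    print(n,k,t);B[n]=(k[0],t[0])
def res(q,o=False):
    r=[]
    k=[.2*np.cos(q[3]),0,.11+.2*np.sin(q[3])];t=[-.095,0,.12]
    for n in cs:
        i,p=obs[n]
        r.append((proj(cs[n],W(q,C[i]))-p)*.5); r.append(proj(cs[n],W(q,[k,t]))-np.array(B[n]))
    return r if o else np.concatenate(r).ravel()
s=least_squares(res,[.5,.1,1.5,.8]);print(s.x,s.cost);[print(a) for a in res(s.x,True)]
print("tab",W(s.x,[-.095,0,.12]),"pivot",s.x[:2],"knob",W(s.x,[.2*np.cos(s.x[3]),0,.11+.2*np.sin(s.x[3])]))
E
python3 fit.py
```

```text
side (array([266.7714, 153.4143]), array([262, 149,  11,  10,  70], dtype=int32)) (array([303.2975, 231.9835]), array([295, 227,  18,  11, 121], dtype=int32))
top (array([254.5856, 222.    ]), array([248, 216,  13,  16, 111], dtype=int32)) (array([351.3707, 248.5366]), array([344, 240,  16,  18, 205], dtype=int32))
[ 0.5393 -0.0368  1.25    0.7983] 4.140890789718406
[[-0.7661 -0.0326]
 [ 0.637   0.4492]
 [-1.1445  0.6606]]
[[ 0.2438  0.9833]
 [ 0.7167 -0.6225]]
[[-1.2501 -0.5202]
 [-1.1009 -0.1921]
 [ 0.0518  0.0212]
 [-0.184   0.2738]]
[[ 0.3627  0.1983]
 [ 0.205  -0.0718]]
tab [[ 0.5094 -0.1269  0.12  ]] pivot [ 0.5393 -0.0368] knob [[0.5833 0.0957 0.2532]]
```

```bash
python3 - <<'E'
from h import *
s=get_state();M=R.from_quat(s["tcp_rot"]).as_matrix();print(M)
d=M.T@(np.array([.5094,-.1269,.30])-s["eef_pos"])*1000;print(d)
E
python3 -m inch '[{"y":-40,"hand":1},{"y":-40,"hand":1},{"y":-40,"hand":1},{"hand":1}]' 40
```

```text
[[ 0.3182 -0.0007 -0.948 ]
 [ 0.948  -0.0013  0.3182]
 [-0.0015 -1.      0.0002]]
[-632.9391  -57.7301 -523.3702]validation failed for argument at $[0]...
```

```bash
python3 -m inch '[{"ax":0,"ay":0,"az":0,"x":0,"y":-40,"z":0,"hand":1},{"ax":0,"ay":0,"az":0,"x":0,"y":-40,"z":0,"hand":1},{"ax":0,"ay":0,"az":0,"x":0,"y":-40,"z":0,"hand":1},{"ax":0,"ay":0,"az":0,"x":0,"y":-20,"z":0,"hand":1}]' 40
```

```text
time: 0.53
eef_pos: [0.2151, 0.6408, 0.3889]
tcp_rot: [-0.573, -0.415, 0.41, 0.575]
contact_force: [1.1, -0.0, 1.7]
opening: 0.457
```

```bash
for i in 1 2; do python3 -m inch '[{"ax":0,"ay":0,"az":0,"x":-16,"y":0,"z":-36,"hand":1},{"ax":0,"ay":0,"az":0,"x":-16,"y":0,"z":-36,"hand":1},{"ax":0,"ay":0,"az":0,"x":-16,"y":0,"z":-36,"hand":1},{"ax":0,"ay":0,"az":0,"x":-16,"y":0,"z":-36,"hand":1},{"ax":0,"ay":0,"az":0,"x":-16,"y":0,"z":-36,"hand":1}]'; done
python3 -m inch '[{"ax":0,"ay":0,"az":0,"x":-36,"y":0,"z":-12,"hand":1},{"ax":0,"ay":0,"az":0,"x":-36,"y":0,"z":-12,"hand":1},{"ax":0,"ay":0,"az":0,"x":-36,"y":0,"z":-12,"hand":1},{"ax":0,"ay":0,"az":0,"x":-36,"y":0,"z":-12,"hand":1},{"ax":0,"ay":0,"az":0,"x":-36,"y":0,"z":-12,"hand":1}]'
python3 -m inch '[{"ax":0,"ay":0,"az":0,"x":-36,"y":0,"z":-12,"hand":1},{"ax":0,"ay":0,"az":0,"x":-36,"y":0,"z":-12,"hand":1},{"ax":0,"ay":0,"az":0,"x":-36,"y":0,"z":-12,"hand":1},{"ax":0,"ay":0,"az":0,"x":-36,"y":0,"z":-12,"hand":1},{"ax":0,"ay":0,"az":0,"x":-36,"y":0,"z":-12,"hand":1}]'
python3 -m inch '[{"ax":0,"ay":0,"az":0,"x":-36,"y":0,"z":-12,"hand":1},{"ax":0,"ay":0,"az":0,"x":-36,"y":0,"z":-12,"hand":1},{"ax":0,"ay":0,"az":0,"x":-36,"y":0,"z":-12,"hand":1},{"ax":0,"ay":0,"az":0,"x":0,"y":0,"z":0,"hand":1},{"ax":0,"ay":0,"az":0,"x":0,"y":0,"z":0,"hand":1}]'
cat > rel.py <<'E'
from h import *
import sys
Q=[.5393,-.0368,1.25]
s=get_state();M=R.from_quat(s["tcp_rot"]).as_matrix()
p=R.from_euler('z',-Q[2]).as_matrix()@(s["eef_pos"]-[Q[0],Q[1],0])
print("t",s["time"],"TCP in clamp mm",p*1000,"F",s["contact_force"],"open",s["opening"]);print(M)
E
python3 rel.py
```

```text
time: 0.95
eef_pos: [0.3607, 0.5054, 0.3821]
tcp_rot: [0.574, 0.413, -0.413, -0.574]
contact_force: [-0.3, 0.1, -0.4]
opening: -0.003
time: 1.37
eef_pos: [0.5061, 0.3721, 0.3822]
tcp_rot: [-0.574, -0.413, 0.413, 0.574]
contact_force: [-0.2, 0.5, 0.8]
opening: -0.001
time: 1.78
eef_pos: [0.5043, 0.1822, 0.382]
tcp_rot: [-0.574, -0.413, 0.413, 0.574]
contact_force: [0.5, -0.5, 1.5]
opening: -0.003
time: 2.2
eef_pos: [0.5038, -0.0075, 0.3823]
tcp_rot: [0.574, 0.413, -0.413, -0.574]
contact_force: [0.6, 0.5, 0.6]
opening: -0.001
time: 2.62
eef_pos: [0.5038, -0.1212, 0.3818]
tcp_rot: [-0.574, -0.412, 0.412, 0.575]
contact_force: [0.2, -0.5, -0.0]
opening: -0.002
t 2.6167 TCP in clamp mm [-91.3181   7.0814 381.793 ] F [ 0.1853 -0.482  -0.0413] open -0.001986312128668903
[[ 0.3219 -0.0009 -0.9468]
 [ 0.9468  0.0009  0.3219]
 [ 0.0005 -1.      0.0011]]
```

```bash
python3 -m inch '[{"ax":0,"ay":0,"az":0,"x":-4,"y":40,"z":-7,"hand":1},{"ax":0,"ay":0,"az":0,"x":0,"y":40,"z":0,"hand":1},{"ax":0,"ay":0,"az":0,"x":0,"y":40,"z":0,"hand":1},{"ax":0,"ay":0,"az":0,"x":0,"y":40,"z":0,"hand":1},{"ax":0,"ay":0,"az":0,"x":0,"y":40,"z":0,"hand":1}]'
python3 -m inch '[{"ax":0,"ay":0,"az":0,"x":0,"y":20,"z":0,"hand":1},{"ax":0,"ay":0,"az":0,"x":0,"y":0,"z":0,"hand":1},{"ax":0,"ay":0,"az":0,"x":0,"y":0,"z":0,"hand":1}]'; python3 rel.py
python3 - <<'E'
from h import *
a=read_camera("side")["img"][130:300,210:370];b=read_camera("wrist")["img"]
a=cv2.resize(a,(376,400),interpolation=cv2.INTER_CUBIC);b=cv2.resize(b,(424,265))
b=cv2.copyMakeBorder(b,0,135,0,0,cv2.BORDER_CONSTANT)
cv2.imwrite("pics/p1.png",np.hstack([a,b])[:,:,::-1])
E
```

```text
time: 3.03
eef_pos: [0.5094, -0.1238, 0.1809]
tcp_rot: [0.574, 0.414, -0.413, -0.573]
contact_force: [-0.1, -0.1, -0.8]
opening: -0.007
time: 3.28
eef_pos: [0.5091, -0.124, 0.1616]
tcp_rot: [-0.573, -0.413, 0.414, 0.575]
contact_force: [0.3, 0.2, 0.4]
opening: -0.001
t 3.2833 TCP in clamp mm [-92.3225   1.1707 161.617 ] F [0.2926 0.1735 0.4451] open -0.000983187396079074
[[ 0.3165 -0.0022 -0.9486]
 [ 0.9486  0.0014  0.3165]
 [ 0.0006 -1.      0.0025]]
```

View pics/p1.png

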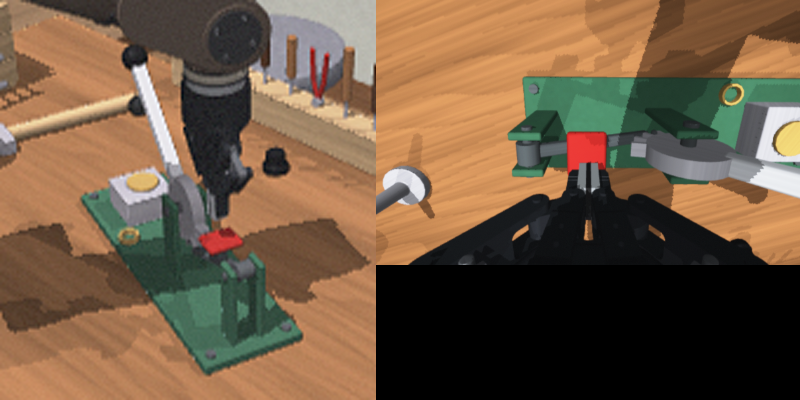

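The left crop shows the shut fingers just above the red tab; the wrist view has the tab at (587,150) directly ahead of the fingertips, clear of the wheel. Next I press.

```bash
python3 -m inch '[{"ax":0,"ay":0,"az":0,"x":-3,"y":13,"z":-1,"hand":1},{"ax":0,"ay":0,"az":0,"x":0,"y":13,"z":0,"hand":1},{"ax":0,"ay":0,"az":0,"x":0,"y":3,"z":0,"hand":1},{"ax":0,"ay":0,"az":0,"x":0,"y":0,"z":0,"hand":1}]'
python3 -m inch '[{"ax":0,"ay":0,"az":0,"x":0,"y":3,"z":0,"hand":1},{"ax":0,"ay":0,"az":0,"x":0,"y":2,"z":0,"hand":1},{"ax":0,"ay":0,"az":0,"x":0,"y":2,"z":0,"hand":1}]'
python3 -m inch '[{"ax":0,"ay":0,"az":0,"x":0,"y":2,"z":0,"hand":1},{"ax":0,"ay":0,"az":0,"x":0,"y":1,"z":0,"hand":1},{"ax":0,"ay":0,"az":0,"x":0,"y":0,"z":0,"hand":1}]'
```

```text
time: 3.72
eef_pos: [0.5101, -0.1288, 0.1346]
tcp_rot: [0.575, 0.413, -0.413, -0.574]
contact_force: [-0.4, 0.1, -0.2]
opening: 0.0
time: 3.97
eef_pos: [0.5108, -0.1289, 0.1284]
tcp_rot: [0.575, 0.414, -0.412, -0.573]
contact_force: [-1.0, 2.7, 5.2]
opening: 0.001
time: 4.22
eef_pos: [0.5109, -0.1286, 0.1251]
tcp_rot: [0.575, 0.414, -0.412, -0.573]
contact_force: [1.2, 3.7, 4.8]
opening: 0.001
```

Contact near 131 mm, pressing at about 5 N. I continue to the stop, watching the force.

```bash
for i in 1 2 ; do python3 -m inch '[{"ax":0,"ay":0,"az":0,"x":0,"y":1,"z":0,"hand":1},{"ax":0,"ay":0,"az":0,"x":0,"y":1,"z":0,"hand":1},{"ax":0,"ay":0,"az":0,"x":0,"y":0,"z":0,"hand":1}]'; done;  python3 -m inch '[{"ax":0,"ay":0,"az":0,"x":0,"y":1,"z":0,"hand":1},{"ax":0,"ay":0,"az":0,"x":0,"y":0,"z":0,"hand":1}]'
```

```text
time: 4.47
eef_pos: [0.511, -0.1285, 0.1229]
tcp_rot: [0.575, 0.414, -0.412, -0.573]
contact_force: [2.5, 4.1, 5.3]
opening: -0.003
time: 4.72
eef_pos: [0.511, -0.1285, 0.1213]
tcp_rot: [0.575, 0.414, -0.412, -0.574]
contact_force: [0.9, 4.6, 8.1]
opening: 0.003
time: 4.88
eef_pos: [0.5111, -0.1286, 0.1212]
tcp_rot: [0.575, 0.414, -0.412, -0.574]
contact_force: [-1.1, 5.5, 11.6]
opening: -0.002
```

```bash
python3 -m inch '[{"ax":0,"ay":0,"az":0,"x":0,"y":2,"z":0,"hand":1},{"ax":0,"ay":0,"az":0,"x":0,"y":1,"z":0,"hand":1},{"ax":0,"ay":0,"az":0,"x":0,"y":0,"z":0,"hand":1}]'
python3 -m inch '[{"ax":0,"ay":0,"az":0,"x":0,"y":-10,"z":0,"hand":1},{"ax":0,"ay":0,"az":0,"x":0,"y":-40,"z":0,"hand":1},{"ax":0,"ay":0,"az":0,"x":0,"y":-40,"z":0,"hand":1},{"ax":0,"ay":0,"az":0,"x":0,"y":-40,"z":0,"hand":1},{"ax":0,"ay":0,"az":0,"x":0,"y":-40,"z":0,"hand":1}]'
python3 -m inch '[{"ax":0,"ay":0,"az":0,"x":0,"y":-40,"z":0,"hand":1},{"ax":0,"ay":0,"az":0,"x":0,"y":-10,"z":0,"hand":1},{"ax":0,"ay":0,"az":0,"x":0,"y":0,"z":0,"hand":1}]'; python3 rel.py
python3 - <<'E'
from h import *
Q=[.5393,-.0368,1.25]
for n,g in(("side",(304,235)),):
    c=read_camera(n);im=c["img"].astype(int)
    print(blob(c,(im[...,0]>110)&(im[...,1]<60)&(im[...,2]<60),g))
    for a in(0,.1,.2):
        d=np.array([.055,.010]);print(a,proj(c,W(Q,[-.15+d[0]*np.cos(a)+d[1]*np.sin(a),0,.11-d[0]*np.sin(a)+d[1]*np.cos(a)])))
    cv2.imwrite("pics/p2.png",cv2.resize(c["img"][130:300,210:370],(564,600),interpolation=cv2.INTER_CUBIC)[:,:,::-1])
E
```

```text
time: 5.13
eef_pos: [0.5112, -0.1286, 0.1207]
tcp_rot: [0.574, 0.414, -0.412, -0.574]
contact_force: [-6.0, 6.9, 24.1]
opening: 0.003
time: 5.55
eef_pos: [0.5086, -0.129, 0.2865]
tcp_rot: [-0.574, -0.412, 0.414, 0.574]
contact_force: [0.9, -1.0, 0.5]
opening: -0.001
time: 5.8
eef_pos: [0.5108, -0.1298, 0.3402]
tcp_rot: [0.577, 0.414, -0.412, -0.571]
contact_force: [0.7, 0.3, -0.1]
opening: -0.001
t 5.8 TCP in clamp mm [-97.3018  -2.2494 340.1808] F [ 0.7102  0.2654 -0.1373] open -0.0010588702493597702
[[ 0.3183  0.0076 -0.948 ]
 [ 0.948  -0.0047  0.3183]
 [-0.0021 -1.     -0.0087]]
(array([303.2571, 235.1619]), array([295, 231,  19,  10, 105], dtype=int32))
0 [[304.0116 231.3658]]
0.1 [[303.9238 232.8571]]
0.2 [[303.9294 234.4578]]
```

View pics/p2.png

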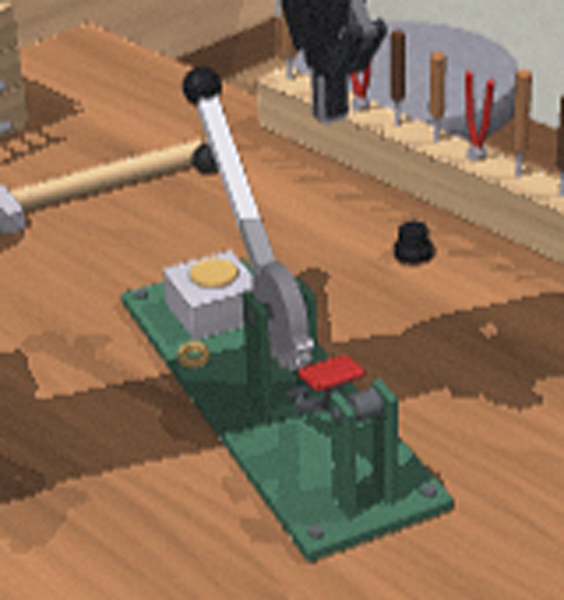

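The tab blob moved down 3.2 px (predicted 3.1 for 0.20 rad), and it is visibly tilted in the crop at (330,372), so the pawl is at its stop. Moving over the knob next.

```bash
python3 -m inch '[{"ax":0,"ay":0,"az":0,"x":40,"y":0,"z":2,"hand":1},{"ax":0,"ay":0,"az":0,"x":40,"y":0,"z":0,"hand":1},{"ax":0,"ay":0,"az":0,"x":40,"y":0,"z":0,"hand":1},{"ax":0,"ay":0,"az":0,"x":40,"y":0,"z":0,"hand":1},{"ax":0,"ay":0,"az":0,"x":40,"y":0,"z":0,"hand":1}]'
python3 -m inch '[{"ax":0,"ay":0,"az":0,"x":36,"y":0,"z":0,"hand":1},{"ax":0,"ay":0,"az":0,"x":0,"y":20,"z":0,"hand":1},{"ax":0,"ay":0,"az":0,"x":0,"y":10,"z":0,"hand":1},{"ax":0,"ay":0,"az":0,"x":0,"y":0,"z":0,"hand":1},{"ax":0,"ay":0,"az":0,"x":0,"y":0,"z":0,"hand":1}]'; python3 rel.py
python3 - <<'E'
from h import *
a=read_camera("side")["img"][110:280,210:370];b=read_camera("wrist")["img"]
a=cv2.resize(a,(376,400),interpolation=cv2.INTER_CUBIC);b=cv2.resize(b,(424,265))
b=cv2.copyMakeBorder(b,0,135,0,0,cv2.BORDER_CONSTANT)
cv2.imwrite("pics/p3.png",np.hstack([a,b])[:,:,::-1])
E
```

```text
time: 6.27
eef_pos: [0.5702, 0.063, 0.3311]
tcp_rot: [-0.573, -0.411, 0.415, 0.575]
contact_force: [1.6, -0.9, -0.1]
opening: 0.004
time: 6.68
eef_pos: [0.5813, 0.0947, 0.302]
tcp_rot: [-0.573, -0.411, 0.414, 0.575]
contact_force: [-0.1, -0.4, 0.2]
opening: 0.004
t 6.6833 TCP in clamp mm [138.0451   1.6098 301.9772] F [-0.0791 -0.4128  0.1984] open 0.003563217212646637
[[ 0.3192 -0.0062 -0.9477]
 [ 0.9477 -0.0005  0.3192]
 [-0.0024 -1.      0.0058]]
```

View pics/p3.png

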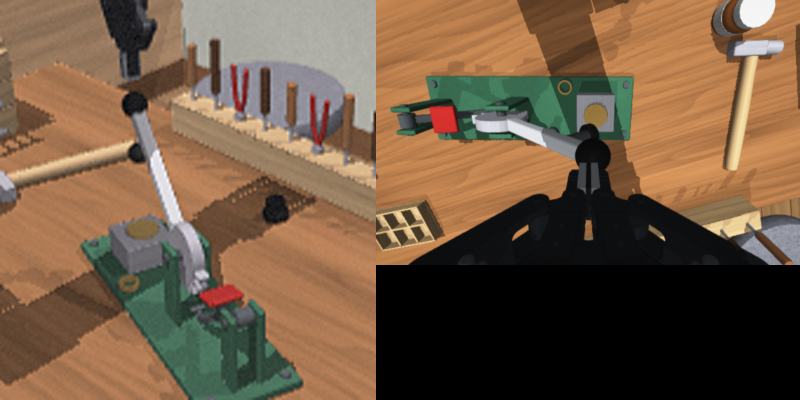

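The fingers stand directly above the knob (left crop, tip (130,78), ball (134,103); wrist view, ball (593,157) in line with the tip). I'll lower onto it, then follow the arc.

```bash
python3 -m inch '[{"ax":0,"ay":0,"az":0,"x":2,"y":10,"z":-1,"hand":1},{"ax":0,"ay":0,"az":0,"x":0,"y":8,"z":0,"hand":1},{"ax":0,"ay":0,"az":0,"x":1,"y":3,"z":0,"hand":1},{"ax":0,"ay":0,"az":0,"x":2,"y":3,"z":0,"hand":1},{"ax":0,"ay":0,"az":0,"x":3,"y":3,"z":0,"hand":1}]'
python3 -m inch '[{"ax":0,"ay":0,"az":0,"x":4,"y":4,"z":0,"hand":1},{"ax":0,"ay":0,"az":0,"x":4,"y":4,"z":0,"hand":1},{"ax":0,"ay":0,"az":0,"x":3,"y":4,"z":0,"hand":1}]'; python3 rel.py
```

```text
time: 7.2
eef_pos: [0.5861, 0.1025, 0.2781]
tcp_rot: [0.574, 0.412, -0.413, -0.574]
contact_force: [-0.5, -0.7, 1.7]
opening: 0.003
time: 7.45
eef_pos: [0.5903, 0.114, 0.2669]
tcp_rot: [0.574, 0.414, -0.412, -0.574]
contact_force: [0.3, 0.2, 3.5]
opening: -0.0
t 7.45 TCP in clamp mm [159.1448  -0.8663 266.8565] F [0.2904 0.1665 3.4514] open -9.864739494623435e-05
[[ 0.318   0.002  -0.9481]
 [ 0.9481  0.0006  0.318 ]
 [ 0.0012 -1.     -0.0018]]
```

```bash
python3 -m inch '[{"ax":0,"ay":0,"az":0,"x":0,"y":4,"z":0,"hand":1},{"ax":0,"ay":0,"az":0,"x":2,"y":5,"z":0,"hand":1},{"ax":0,"ay":0,"az":0,"x":3,"y":5,"z":0,"hand":1},{"ax":0,"ay":0,"az":0,"x":3,"y":5,"z":0,"hand":1}]'; python3 rel.py | head -1
python3 -m inch '[{"ax":0,"ay":0,"az":0,"x":2,"y":5,"z":0,"hand":1},{"ax":0,"ay":0,"az":0,"x":3,"y":5,"z":0,"hand":1},{"ax":0,"ay":0,"az":0,"x":2,"y":5,"z":0,"hand":1}]'; python3 rel.py | head -1
```

```text
time: 7.78
eef_pos: [0.5945, 0.1242, 0.2509]
tcp_rot: [-0.574, -0.417, 0.409, 0.574]
contact_force: [1.2, 4.5, 8.2]
opening: 0.005
t 7.7833 TCP in clamp mm [170.1708  -1.5877 250.9276] F [1.1977 4.5281 8.1977] open 0.005062755790346783
time: 8.03
eef_pos: [0.5963, 0.1299, 0.2345]
tcp_rot: [0.574, 0.416, -0.41, -0.574]
contact_force: [0.8, 3.2, 4.6]
opening: 0.002
t 8.0333 TCP in clamp mm [176.1184  -1.5004 234.5494] F [0.8099 3.1989 4.5902] open 0.002494258151056047
```

```bash
python3 -m inch '[{"ax":0,"ay":0,"az":0,"x":2,"y":5,"z":0,"hand":1},{"ax":0,"ay":0,"az":0,"x":2,"y":5,"z":0,"hand":1},{"ax":0,"ay":0,"az":0,"x":2,"y":5,"z":0,"hand":1},{"ax":0,"ay":0,"az":0,"x":2,"y":5,"z":0,"hand":1}]'; python3 rel.py | head -1
python3 - <<'E'
from h import *
Q=[.5393,-.0368,1.25]
c=read_camera("side");im=c["img"].astype(int)
print(blob(c,(im[...,0]>110)&(im[...,1]<60)&(im[...,2]<60),(303,235)))
for a in(.8,.7,.4): print(a,proj(c,W(Q,[.2*np.cos(a),0,.11+.2*np.sin(a)])))
cv2.imwrite("pics/p4.png",cv2.resize(c["img"][110:280,210:370],(564,600),interpolation=cv2.INTER_CUBIC)[:,:,::-1])
E
```

```text
time: 8.37
eef_pos: [0.5974, 0.1357, 0.2123]
tcp_rot: [0.574, 0.413, -0.412, -0.574]
contact_force: [1.3, 1.5, 4.3]
opening: -0.001
t 8.3667 TCP in clamp mm [182.0219  -0.7544 212.3155] F [1.2636 1.4862 4.2528] open -0.0008391800527763338
(array([303.1058, 235.3077]), array([295, 231,  18,  10, 104], dtype=int32))
0.8 [[267.0376 154.3609]]
0.7 [[265.5391 156.9972]]
0.4 [[262.6313 167.7579]]
```

View pics/p4.png

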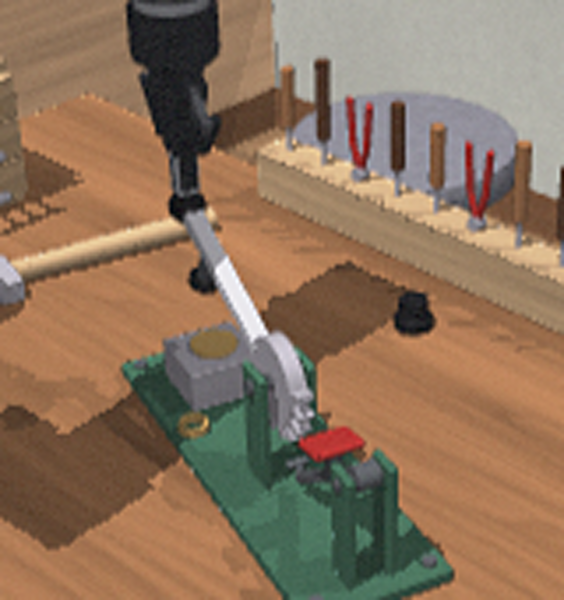

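The arm follows the finger: knob at about (262.5,168) full-frame, which is elevation 0.4, past the teeth. The pawl tab is still down (row 235.3). I carry on.

```bash
python3 -m inch '[{"ax":0,"ay":0,"az":0,"x":3,"y":5,"z":0,"hand":1},{"ax":0,"ay":0,"az":0,"x":3,"y":5,"z":0,"hand":1},{"ax":0,"ay":0,"az":0,"x":2,"y":5,"z":0,"hand":1},{"ax":0,"ay":0,"az":0,"x":2,"y":5,"z":0,"hand":1},{"ax":0,"ay":0,"az":0,"x":1,"y":5,"z":0,"hand":1}]'; python3 rel.py | head -1
python3 -m inch '[{"ax":0,"ay":0,"az":0,"x":1,"y":5,"z":0,"hand":1},{"ax":0,"ay":0,"az":0,"x":1,"y":5,"z":0,"hand":1},{"ax":0,"ay":0,"az":0,"x":1,"y":5,"z":0,"hand":1},{"ax":0,"ay":0,"az":0,"x":1,"y":5,"z":0,"hand":1},{"ax":0,"ay":0,"az":0,"x":1,"y":5,"z":0,"hand":1}]'; python3 rel.py | head -1
python3 -m inch '[{"ax":0,"ay":0,"az":0,"x":0,"y":3,"z":0,"hand":1},{"ax":0,"ay":0,"az":0,"x":0,"y":3,"z":0,"hand":1},{"ax":0,"ay":0,"az":0,"x":0,"y":2,"z":0,"hand":1},{"ax":0,"ay":0,"az":0,"x":0,"y":0,"z":0,"hand":1}]'; python3 rel.py | head -1
```

```text
time: 8.83
eef_pos: [0.6001, 0.1455, 0.1862]
tcp_rot: [-0.574, -0.412, 0.413, 0.574]
contact_force: [-1.1, 0.4, 2.3]
opening: 0.001
t 8.8333 TCP in clamp mm [192.184   -0.2558 186.1956] F [-1.1479  0.4489  2.3359] open 0.001305230841677415
time: 9.25
eef_pos: [0.6023, 0.1506, 0.1621]
tcp_rot: [0.574, 0.413, -0.413, -0.574]
contact_force: [0.6, 2.3, 3.0]
opening: -0.001
t 9.25 TCP in clamp mm [197.731   -0.6845 162.0797] F [0.56   2.2683 2.9726] open -0.0008333237452980884
time: 9.58
eef_pos: [0.6019, 0.15, 0.1537]
tcp_rot: [0.574, 0.413, -0.413, -0.574]
contact_force: [0.5, -0.0, 0.9]
opening: 0.001
t 9.5833 TCP in clamp mm [197.0002  -0.5076 153.7333] F [ 0.5059 -0.0188  0.9286] open 0.0007223160194287526
```

```bash
for i in 1 2; do python3 -m inch '[{"ax":0,"ay":0,"az":0,"x":0,"y":2,"z":0,"hand":1},{"ax":0,"ay":0,"az":0,"x":0,"y":2,"z":0,"hand":1},{"ax":0,"ay":0,"az":0,"x":0,"y":2,"z":0,"hand":1}]'; done
python3 -m inch '[{"ax":0,"ay":0,"az":0,"x":0,"y":1,"z":0,"hand":1},{"ax":0,"ay":0,"az":0,"x":0,"y":1,"z":0,"hand":1},{"ax":0,"ay":0,"az":0,"x":0,"y":0,"z":0,"hand":1}]'; python3 rel.py | head -1
```

```text
time: 9.83
eef_pos: [0.6021, 0.1503, 0.1484]
tcp_rot: [0.574, 0.413, -0.413, -0.574]
contact_force: [0.5, 1.2, 2.6]
opening: -0.0
time: 10.08
eef_pos: [0.6022, 0.1503, 0.1422]
tcp_rot: [0.574, 0.413, -0.413, -0.574]
contact_force: [1.2, 0.5, 2.7]
opening: 0.002
time: 10.33
eef_pos: [0.6021, 0.1501, 0.1401]
tcp_rot: [0.574, 0.413, -0.413, -0.574]
contact_force: [1.3, -0.2, 1.4]
opening: -0.002
t 10.3333 TCP in clamp mm [197.1906  -0.6051 140.0788] F [ 1.3309 -0.2391  1.3757] open -0.001938021787271641
```

```bash
for i in 1 2; do python3 -m inch '[{"ax":0,"ay":0,"az":0,"x":0,"y":1,"z":0,"hand":1},{"ax":0,"ay":0,"az":0,"x":0,"y":0,"z":0,"hand":1}]'; done; python3 -m inch '[{"ax":0,"ay":0,"az":0,"x":0,"y":1,"z":0,"hand":1},{"ax":0,"ay":0,"az":0,"x":0,"y":0,"z":0,"hand":1}]'
```

```text
time: 10.5
eef_pos: [0.6021, 0.1502, 0.1392]
tcp_rot: [0.574, 0.413, -0.413, -0.574]
contact_force: [0.6, 2.0, 2.2]
opening: -0.001
time: 10.67
eef_pos: [0.6021, 0.1503, 0.1382]
tcp_rot: [0.574, 0.413, -0.413, -0.574]
contact_force: [0.5, 0.4, 1.3]
opening: 0.001
time: 10.83
eef_pos: [0.6021, 0.1503, 0.1379]
tcp_rot: [0.574, 0.413, -0.413, -0.574]
contact_force: [0.5, 2.2, 4.0]
opening: -0.0
```

Force is rising and motion is slowing at the expected height; a little more to confirm.

```bash
for i in 1 2; do python3 -m inch '[{"ax":0,"ay":0,"az":0,"x":0,"y":1,"z":0,"hand":1},{"ax":0,"ay":0,"az":0,"x":0,"y":0,"z":0,"hand":1}]'; done
```

```text
time: 11.0
eef_pos: [0.6022, 0.1503, 0.1377]
tcp_rot: [0.574, 0.413, -0.413, -0.574]
contact_force: [-2.5, 0.4, 6.8]
opening: 0.0
time: 11.17
eef_pos: [0.6023, 0.1504, 0.1377]
tcp_rot: [0.574, 0.413, -0.413, -0.574]
contact_force: [-4.2, 1.3, 10.6]
opening: -0.004
```

Firm stop at 137.7 mm with 10 N, so the foot is on the disc. I retreat and check.

```bash
python3 -m inch '[{"ax":0,"ay":0,"az":0,"x":0,"y":-5,"z":0,"hand":1},{"ax":0,"ay":0,"az":0,"x":0,"y":-30,"z":0,"hand":1},{"ax":0,"ay":0,"az":0,"x":0,"y":-40,"z":0,"hand":1},{"ax":0,"ay":0,"az":0,"x":0,"y":-40,"z":0,"hand":1},{"ax":0,"ay":0,"az":0,"x":0,"y":-40,"z":0,"hand":1}]'
python3 -m inch '[{"ax":0,"ay":0,"az":0,"x":30,"y":-25,"z":0,"hand":1},{"ax":0,"ay":0,"az":0,"x":35,"y":0,"z":0,"hand":1},{"ax":0,"ay":0,"az":0,"x":35,"y":0,"z":0,"hand":1},{"ax":0,"ay":0,"az":0,"x":0,"y":0,"z":0,"hand":1},{"ax":0,"ay":0,"az":0,"x":0,"y":0,"z":0,"hand":1}]'
python3 - <<'E'
from h import *
Q=[.5393,-.0368,1.25]
c=read_camera("side");t=read_camera("top");im=c["img"].astype(int)
print(blob(c,(im[...,0]>110)&(im[...,1]<60)&(im[...,2]<60),(303,235))[0])
k=proj(c,W(Q,[.2,0,.11]))
print(k,blob(c,im.max(2)<50,k[0]),proj(c,W(Q,[.199,0,.13])))
a=cv2.resize(c["img"][130:300,200:360],(400,425),interpolation=cv2.INTER_CUBIC);b=cv2.resize(t["img"][150:320,220:380],(400,425),interpolation=cv2.INTER_CUBIC)
cv2.imwrite("pics/p5.png",np.hstack([a,b])[:,:,::-1])
E
```

```text
time: 11.58
eef_pos: [0.601, 0.1497, 0.2903]
tcp_rot: [-0.574, -0.412, 0.414, 0.574]
contact_force: [0.7, 0.4, -0.1]
opening: -0.0
time: 12.0
eef_pos: [0.6334, 0.246, 0.3133]
tcp_rot: [-0.573, -0.412, 0.415, 0.574]
contact_force: [-0.6, -0.0, -0.4]
opening: 0.003
[303.1058 235.2885]
[[262.3532 187.0315]] (array([261.5116, 185.3488]), array([258, 182,  10,   9,  43], dtype=int32)) [[262.0528 181.8112]]
```

View pics/p5.png

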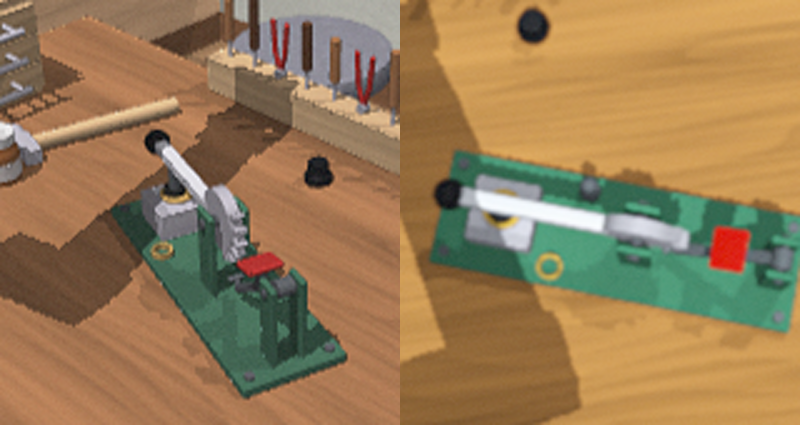

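The side view shows the foot sitting on the disc at (176,192), the arm level, and the tab down. The top view shows the disc centred on the block, with the ring, punch and loupe in place. The hand is clear.

```bash
python3 -c "
from plant import *
print(sign_off())"
```

```text
the job is handed in; nothing more can be done
None
```

I pressed the pawl tab down to its stop, then pushed the hold-down arm down by its knob until the foot rested on the brass disc. The job was handed in at about 12 s with the hand clear.

- **Pawl:** the tab met a hard stop, with force rising to about 24 N and no further travel. In the side view it had dropped 3.2 px against 3.1 px predicted for 0.20 rad, and it read the same at the end.
- **Arm:** it passed its teeth with a brief peak of about 8 N. It then stopped firmly with the tool at 137.7 mm (about 138 mm predicted for a level arm) under about 10 N.
- **Final views:** the foot is on the disc and the disc looks central on the block. The ring, punch and loupe are where they were; the jar, hammer, mandrel and tray were not compared before and after.
- **Disagreement:** the knob's blob in the last side picture sat 1.7 px above its predicted level position. The same measure was off by 1.0 px at the start. I put the 0.7 px difference down to blob noise, but it could mean the arm sprang back by about 0.01 rad. I did not take a close-up of the foot to settle it.

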